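# Park the glaze pan and fold the cover over the hot place

### The job

Slide the red-lidded steel pan from the red heated place of the warming plate onto the green-ringed place, keeping its base on the plate all the way (no lifting or tipping) until it stands centred inside the green ring. Then fold the clear hinged cover down flat over the freed red place. Leave the blue-lidded pot on the white place, and the red-capped tub beside the plate, where they are.

Things in the scene. Friction and masses are not known exactly. Their poses are not given: they have to be found in the camera images.
- hob: Fixed warming plate: black top in an aluminium tray, 310 (x) x 440 (y) x 30 mm high. Origin at the centre of its underside, on the table; x away from the robot, y left. Painted rings on top, 140 mm outer diameter: red at x -15, y -110; green and white at x +70 and -80 (either way round), y +110 mm. Two hinge posts, 24 x 12 mm, 60 mm above the table, at x 135, y -197 and -23 mm
- red_place (a point): Centre of the red ring, on the plate's top surface
- green_place: Green painted ring on the plate (flat mark, inner diameter 128 mm), the pan's destination. Origin at its centre on the plate's top surface
- white_place: White painted ring on the plate (flat mark, inner diameter 128 mm), with the blue-lidded pot on it. Origin at its centre on the plate's top surface
- pan: Loose squat round steel pan, 110 mm diameter, 43 mm high, flat red lid that stays on; 0.4 to 0.8 kg. A black stub grip, 18 mm wide, 10 mm thick, sticks out to 85 mm from the centre along the pan's own -x, 24 to 34 mm above its base. Origin at the centre of its underside; z up. Starts near the middle of the red ring
- cover (a joint): Angle of the clear cover about its hinge: 0 = folded down flat over the red place, 1.57 = upright, 1.85 = stop, leaning back. A stiff hinge: it stays where it is left, and about 1 to 4 N at its free edge moves it
- cover_hinge (a point): Middle of the cover's hinge axis: at x 135, y -110 mm of the plate, 44 mm above the table, along the plate's y. Its axes turn with the cover: -x points from hinge to free edge, z out of the face that is up when shut. The cover: clear plate in an aluminium frame 8 mm thick (centred on the axis), 152 mm wide, reaching 210 mm from the axis
- cover_tab (a point): Centre of the orange tab at the cover's free edge, 221 mm from the hinge axis; tab 60 mm wide, 24 mm long, 8 mm thick
- blue_pot: Loose white pot with a blue lid, 85 mm diameter, 46 mm high, standing on the white ring. Origin at the centre of its underside. Leave alone
- tub_a: Loose tub with a red cap, 68 mm diameter, 75 mm high. Origin at the centre of its underside. Leave alone
Mind the look-alikes: they are no part of the job. What is meant by the pan is not brown or turquoise, and is the larger of those in its own colour.

How it is judged:
On the way, in this order (a step that is already met when the one before it is completed fails the run):
1. the pan stands upright and still on the plate, centred inside the green ring (horizontal distance between pan and green_place below 0.012 m and z of pan in the frame of hob below 0.034 m and linear speed of pan below 0.02 m/s and angle between pan's own z axis and vertical below 0.06 rad), for 0.2 s.
2. the cover is folded down flat over the red place (value of joint cover below 0.06 rad), for 0.2 s.
At the end, for the whole second after the job is handed in: The pan stands upright, at rest on the plate, its centre within 12 mm of the green ring's centre; the cover is within 0.06 rad of flat; the blue-lidded pot still stands on the white place, within 22 mm of its centre, and the red-capped tub still stands upright near where it was (within 20 mm) (all of step 1 and value of joint cover below 0.06 rad and horizontal distance between blue_pot and white_place below 0.022 m and angle between each of blue_pot, tub_a's own z axis and vertical below 0.1 rad and distance of tub_a from where it was at the start of the episode below 0.02 m); the robot touches nothing.
It fails at once if the pan is lifted more than 6 mm off the plate or leaves it (z of pan in the frame of hob above 0.036 m or z of pan in the frame of hob below 0.02 m).
It fails at once if the pan is tipped more than 0.2 rad (angle between pan's own z axis and vertical above 0.2 rad).
It fails at once if the blue-lidded pot is moved more than 12 mm (distance of blue_pot from where it was at the start of the episode above 0.012 m).
It fails at once if the red-capped tub is moved more than 20 mm (distance of tub_a from where it was at the start of the episode above 0.02 m).
It also fails if it takes over 64 s, if anything falls off the work surface, if the arm or the gripper's body presses on something with over 40 N, if the wrist force passes 120 N, or if a joint passes its speed limit or range.

### The arm

A 6-joint arm with a two-finger parallel gripper is mounted at the origin on the work surface. World frame = base frame: x ahead of the robot, y to its left, z up, the work surface at z = 0. Lengths are in m, angles in rad, forces in N, time in s.
With the tool pointing down it reaches from about 0.325 to 0.9 m from the base axis. Payload 6.1 kg.
Tool frame: the origin (TCP) lies between the finger pads; the fingertips stand 22 mm ahead of it and the grasp point (between the pads) lies 3 mm ahead of it; z points along the fingers, y is the direction in which the jaws open and shut (so a half turn about z gives the same grasp; the last joint's range is limited). The gripper opens to 87 mm and grips with 3 to 60 N. Pads are 19 mm wide; open, the fingers measure 117 mm over their backs; the gripper's body (75 mm by 190 mm) begins 51 mm behind the grasp point.
Start: joints at [1.063, 0.22, 1.526, -0, 1.395, -0.126], TCP at [0.233, 0.58, 0.245] pointing down, gripper open.
Joint ranges: [-2.98, 2.98], [-0.91, 2.08], [0.09, 2.57], [-1.24, 4.39], [0.2, 2.65], [-2.68, 2.68]. Speed limits (rad/s): [2.57, 2.57, 3.01, 3.14, 3.14, 3.14].

### API

Orientations are given as a unit quaternion [x, y, z, w].
In Python, from workcell import robot, cams, nets gives the robot as it stands.
- The arm moves only by the tool arm_command, never from a script. Its arguments are lists of equal length, an entry for each row: "angular": the turn, a rotation vector about the tool's x, y, z in rad, a list of three; "offset": the shift along the tool's x, y, z in mm, a list of three; "hand": the opening in per cent of the stroke, from 0 (shut) to 100 (fully open). A call has 1 to 8 rows; each row is the pose to reach, as a shift and turn from the pose commanded when the call began, along the tool's axes at that moment; what a row does not reach only later rows make up. A row lasts 1/8 s, in which the tool goes at most 62.5 mm and 10.7 degrees, less where a joint would pass 70% of its speed; a pose out of reach is approached as far as the arm can. A call with a gripper value outside its range is refused whole. The fingers move at their own pace and stop on an object; "newtons" is the grip in N (left out, the last holds). Time passes only in rows, so rows that repeat a pose let the fingers close. It gives the time, the measured TCP pose, the force and the opening at its end, in the units of the state.
- robot.get_state(): the state, without advancing time (a new reading comes with each control period).
- cams.camera(name): name is "scene" or "top"; returns the picture (400x640x3 uint8, red, green, blue); there is no depth.
- cams.camera_params(name): a dict with "K" (3x3 intrinsics, pixels), "world_to_cam" (4x4, takes a point from world to camera coordinates). Camera axes: x right, y up, looking along -z (the intrinsics and any distortion apply to the point x, -y, -z); pixel columns grow to the right and rows downward; lengths in m; the calibration is good to about 2 mm. A picture is of the moment at which its call begins. camera_params takes no time and is no camera call.
- robot.close_job(): hands the job in, once; it reports no verdict.
Trained networks look in the newest picture that a camera, given by its name, has taken for a name from the list of things; names that differ only in an ending like _2 or _b are one class to them, and where a whole thing is asked for, a point or a joint stands for the part that bears it (a point fixed in the world has none). Each returns a list of dicts, best first, with "conf" (0 to 1); they miss things now and then, are a little off and sometimes report something else, mostly with a low value. They report only what shows in the picture. A call takes as long as a camera call. They do not tell look-alikes from the thing itself.
- nets.search_frame(thing, camera): "bbox" ([left, top, right, bottom] as shares, 0 to 1, of the picture: columns of its width, rows of its height, round what is visible of it).
- nets.cut_out(thing, camera): "mask" (400x640 bool, what is visible of it) and "bbox" ([left, top, right, bottom] as shares, 0 to 1, of the picture: columns of its width, rows of its height, round what is visible of it).
- nets.tip_of(thing, camera): "position" ([row, column] as shares, 0 to 1, of the picture: columns of its width, rows of its height: a listed point, or the origin of a listed thing).
The state is a dict: "time_s": time; "qpos": joint angles; "qd": joint speeds; "effort": joint torques, N m; "eef_pos": TCP position; "tcp_rot": TCP orientation; "contact_force": force on the tool from outside, world axes, zero at the start; "wrist_torque": the same for the moment, N m; "width": opening from 0.0 (shut) to 1.0 (fully open).
Only numpy, scipy, OpenCV 4.12 (cv2) and the standard library are available. Lean on these libraries where they do the work, as an engineer would, in place of code of your own. Each camera call takes 0.05 s, during which the arm holds its last target. There are 200 camera calls.

## Working session

There is one attempt and no reset: what is moved stays moved. The work goes in short steps, Python scripts to look and compute and a tool call to move; the robot and the scene stay as the last step left them, time stands still between calls to the robot, and variables do not carry over. Pictures are saved under pics/ and viewed, about 8 in all and at most 12, crops included, and the job is handed in when it is done.

Besides the shell and the picture viewer there is one more tool, called as a command line: name --argument value ..., lists and objects as JSON in quotes. arm_command: Moves the arm, as the interface text tells. Its arguments: {"type":"object","properties":{"angular":{"type":"array"},"offset":{"type":"array"},"hand":{"type":"array"},"newtons":{"type":"number"}},"required":["angular","offset","hand"]}

```bash
mkdir -p pics; ls
python3 - <<'E'
from workcell import robot,cams,nets
import cv2,numpy as np
for n in("scene","top"):
    im=cams.camera(n); cv2.imwrite(f"pics/{n}0.png",im[:,:,::-1])
    p=cams.camera_params(n); print(n,np.round(p["K"],1).tolist(),np.round(p["world_to_cam"],3).tolist(),[k for k in p])
    for t in("pan","blue_pot","tub_a","hob"):
        print(t,[(round(d["conf"],2),np.round(np.array(d["bbox"])*[640,400,640,400]).tolist()) for d in nets.search_frame(t,n)[:4]])
    for t in("red_place","green_place","white_place","cover_hinge","cover_tab","pan","blue_pot"):
        print(t,[(round(d["conf"],2),np.round(np.array(d["position"])*[400,640],1).tolist()) for d in nets.tip_of(t,n)[:4]])
print(robot.get_state())
E
```

```text
pics
scene [[461.8, 0.0, 320.2], [0.0, 461.8, 194.4], [0.0, 0.0, 1.0]] [[-0.913, 0.407, 0.012, 0.544], [-0.327, -0.75, 0.575, 0.029], [0.243, 0.521, 0.818, -1.418], [0.0, 0.0, 0.0, 1.0]] ['K', 'world_to_cam']
pan [(0.88, [212.0, 218.0, 254.0, 254.0]), (0.63, [305.0, 177.0, 349.0, 212.0]), (0.61, [367.0, 133.0, 405.0, 170.0])]
blue_pot [(0.29, [244.0, 149.0, 284.0, 235.0])]
tub_a [(0.61, [302.0, 119.0, 324.0, 150.0])]
hob [(0.87, [243.0, 146.0, 423.0, 325.0]), (0.62, [243.0, 148.0, 285.0, 234.0]), (0.35, [306.0, 245.0, 357.0, 295.0])]
red_place [(0.63, [167.2, 258.8]), (0.62, [200.0, 318.7])]
green_place [(0.64, [268.9, 330.8]), (0.22, [241.7, 374.6])]
white_place [(0.57, [242.0, 377.1])]
cover_hinge [(0.72, [214.7, 266.5])]
cover_tab [(0.73, [168.8, 259.0])]
pan [(0.93, [197.2, 322.7]), (0.9, [122.5, 342.8]), (0.83, [238.4, 232.7]), (0.68, [154.6, 385.5])]
blue_pot [(0.59, [240.9, 379.3]), (0.5, [141.6, 313.7])]
top [[391.1, 0.0, 318.3], [0.0, 391.1, 201.9], [0.0, 0.0, 1.0]] [[-0.001, -0.999, -0.038, -0.098], [0.983, -0.008, 0.183, -0.532], [-0.183, -0.038, 0.982, -0.963], [0.0, 0.0,
[... 682 characters left out ...]
259.8])]
{'time_s': 1.2, 'qpos': array([ 1.06289583e+00,  2.20370776e-01,  1.52649400e+00,  7.10418170e-06,
        1.39468401e+00, -1.26078800e-01]), 'qd': array([-6.00319782e-04, -1.62751501e-03,  2.86482610e-05,  9.46671573e-04,
       -1.51028011e-05,  5.85473788e-04]), 'effort': array([ 1.90601968e-03, -4.94568157e+01, -3.87712777e+01,  6.99825631e-02,
        4.69419232e-02,  1.26341783e-05]), 'eef_pos': array([0.23287277, 0.57999891, 0.24455894]), 'tcp_rot': array([1.89753885e-01, 9.81831687e-01, 2.19270637e-05, 3.51267935e-06]), 'contact_force': array([-0.33199617,  0.90135939,  0.78387767]), 'wrist_torque': array([ 0.00530244, -0.00059128,  0.01684885]), 'width': 0.9983640514350516}
```

Run:
```python
import cv2,numpy as np
a=cv2.imread("pics/top0.png");b=cv2.imread("pics/scene0.png")
cv2.imwrite("pics/t1.png",cv2.resize(a[80:350,190:490],None,fx=2,fy=2,interpolation=3))
cv2.imwrite("pics/s1.png",cv2.resize(b[90:340,190:450],None,fx=2.4,fy=2.4,interpolation=3)[:600])
```

```text
(no output)
```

View pics/t1.png

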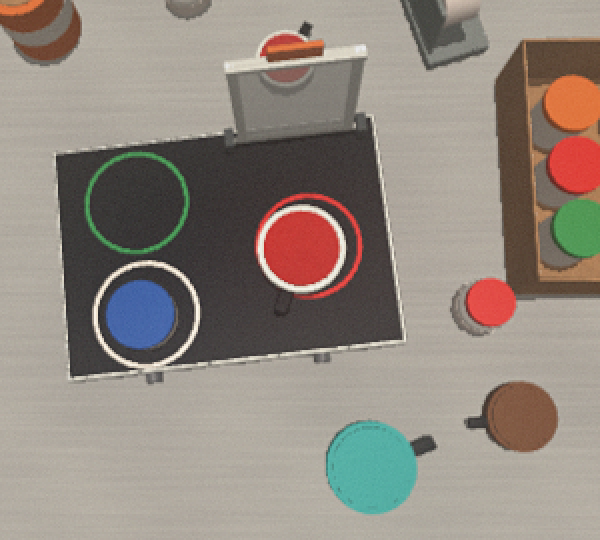

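View pics/s1.png

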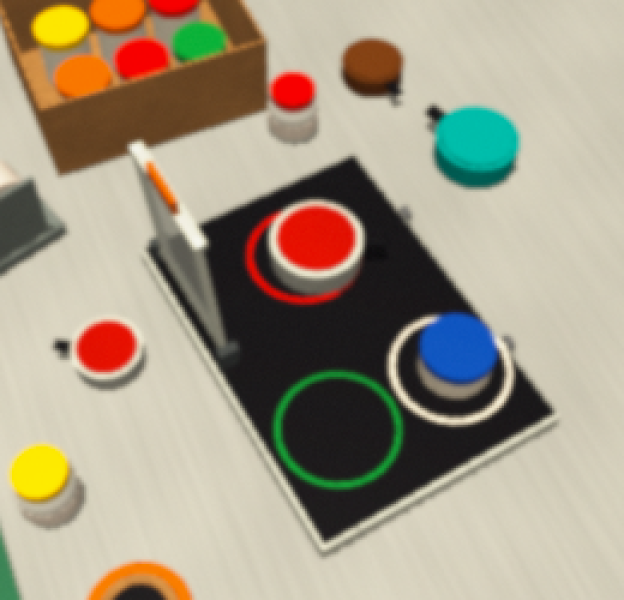

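The candidates for the pan are the large red one on the red ring (top px 341,204), the small red one behind the cover (332,107), the turquoise one (375,313) and the brown one (450,288). I choose (341,204). The red-capped tub to leave alone is at (430,231).

```bash
cat > h.py <<'E'
import numpy as np,cv2
from workcell import robot,cams,nets
from scipy.optimize import least_squares
from scipy.spatial.transform import Rotation as R
def unproj(n,uv,z):
    p=cams.camera_params(n);T=np.array(p["world_to_cam"]);K=np.array(p["K"])
    uv=np.atleast_2d(uv).astype(float)
    d=np.c_[(uv[:,0]-K[0,2])/K[0,0],-(uv[:,1]-K[1,2])/K[1,1],-np.ones(len(uv))]@T[:3,:3]
    c=-T[:3,:3].T@T[:3,3]
    return c+d*((z-c[2])/d[:,2])[:,None]
def proj(n,P):
    p=cams.camera_params(n);T=np.array(p["world_to_cam"]);K=np.array(p["K"])
    q=np.atleast_2d(P)@T[:3,:3].T+T[:3,3]; q=q*[1,-1,-1]
    return (q@K.T)[:,:2]/q[:,2:]
def circ(xy,r=None):
    f=lambda p:np.hypot(xy[:,0]-p[0],xy[:,1]-p[1])-p[2]
    s=least_squares(f,[*xy.mean(0)[:2],.06],loss="soft_l1",f_scale=.002); return s.x
def mask(im,col):
    h=cv2.cvtColor(im,cv2.COLOR_RGB2HSV).astype(int);H,S,V=h[...,0],h[...,1],h[...,2]
    return {"red":((H<8)|(H>172))&(S>140)&(V>90),"green":(H>45)&(H<85)&(S>90)&(V>60),"blue":(H>100)&(H<125)&(S>120)&(V>80)}[col]
def blob(m,box):
    o=np.zeros(m.shape,bool);l,t,r,b=box;o[t:b,l:r]=m[t:b,l:r];return o
def pts(m): return np.argwhere(m)[:,::-1].astype(float)
def lid(n,col,box,z,open_=True):
    m=blob(mask(cams.camera(n) if isinstance(n,str) else n[1],col),box).astype(np.uint8)
    if open_: m=cv2.morphologyEx(m,cv2.MORPH_OPEN,np.ones((5,5),np.uint8))
    n=n if isinstance(n,str) else n[0]
    P=unproj(n,pts(m),z)
    return P[:,:2].mean(0),2*P[:,:2].std(0)
E
python3 - <<'E'
from h import *
for n,gb,pb,bb in(("top",(225,150,290,215),(310,170,365,240),(235,215,285,255)),("scene",(300,235,365,300),(285,165,350,220),(360,215,405,255))):
    im=cv2.imread(f"pics/{n}0.png")[:,:,::-1].copy()
    g=circ(unproj(n,pts(blob(mask(im,"green"),gb)),.03))
    print(n,"green",g.round(4),"pan",lid((n,im),"red",pb,.073),"blue",lid((n,im),"blue",bb,.076))
    c=lid((n,im),"red",pb,.073)[0]
    r=blob(mask(im,"red"),pb).astype(np.uint8);o=cv2.dilate(cv2.morphologyEx(r,cv2.MORPH_OPEN,np.ones((5,5),np.uint8)),np.ones((5,5)))
    print("red ring",circ(unproj(n,pts((r>0)&(o==0)),.03)).round(4))
# tab orange top
im=cv2.imread("pics/top0.png")
a=cv2.convertScaleAbs(im[185:255,310:380],alpha=2.5,beta=20)
b=cv2.convertScaleAbs(cv2.imread("pics/scene0.png")[165:235,290:360],alpha=2.5,beta=20)
cv2.imwrite("pics/grip.png",cv2.resize(np.hstack([a,b]),None,fx=5.5,fy=5.5,interpolation=2))
for col,uv in(("tab top",[336.2,105]),): print([unproj("top",uv,z).round(3) for z in(.24,.26)])
print([unproj("scene",[259,168.8],z).round(3) for z in(.24,.26)], unproj("scene",[266.5,214.7],.044))
E
```

```text
top green [0.5937 0.0613 0.067 ] pan (array([ 0.5220852 , -0.15646557]), array([0.04678559, 0.04684758])) blue (array([0.439648 , 0.0441546]), array([0.04247476, 0.04240309]))
red ring [ 0.533  -0.1657  0.0674]
scene green [0.5939 0.061  0.067 ] pan (array([ 0.52352979, -0.15540682]), array([0.04611004, 0.04604938])) blue (array([0.44250939, 0.04586969]), array([0.04369936, 0.0447995 ]))
red ring [ 0.5315 -0.1676  0.0689]
[array([[ 0.71 , -0.147,  0.24 ]]), array([[ 0.701, -0.147,  0.26 ]])]
[array([[ 0.691, -0.163,  0.24 ]]), array([[ 0.695, -0.147,  0.26 ]])] [[ 0.69244058 -0.15350734  0.044     ]]
```

View pics/grip.png

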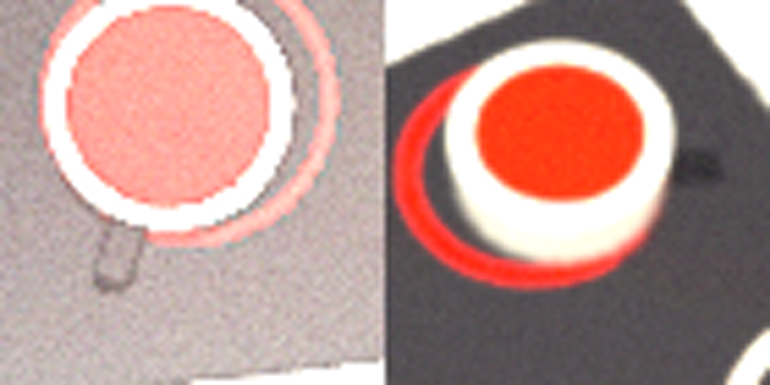

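The crop confirms the choice: the pan has a steel rim and a big red lid on the red ring. Its stub grip points down and left, with its middle at about (331.6,231.9) in top and its tip at (330.7,237.5).

```bash
cat >> h.py <<'E'
def rel(target,yaw_y=None):
    "mm offset in current tool axes to world target; rotvec so tool y lies along world angle yaw_y, pointing down"
    s=robot.get_state();q=R.from_quat(s["tcp_rot"]);o=q.inv().apply(np.array(target)-s["eef_pos"])*1000
    w=None
    if yaw_y is not None:
        best=None
        for k in(0,np.pi):
            a=yaw_y+k;y=np.array([np.cos(a),np.sin(a),0]);z=np.array([0,0,-1.]);x=np.cross(y,z)
            v=(q.inv()*R.from_matrix(np.c_[x,y,z])).as_rotvec()
            if best is None or np.linalg.norm(v)<np.linalg.norm(best):best=v
        w=best.round(3)
    return o.round(1),w
E
python3 - <<'E'
from h import *
G=np.array([.5938,.0611]);P=np.array([.5228,-.156])
r=np.array([.5322,-.1666])-G;yaw=np.arctan2(r[1],r[0])-np.arctan2(-220,-85);c,s=np.cos(yaw),np.sin(yaw);M=np.array([[c,-s],[s,c]])
print("yaw",yaw,"red",G+M@[-85,-220]*np.array(.001),"hinge",G+M@np.array([.065,-.22]),"white",G+M@np.array([-.150,0]))
g=unproj("top",[[331.6,231.9],[330.7,237.7]],.064)[:,:2];print(g, np.linalg.norm(g-P,axis=1))
g2=unproj("scene",[290+(700-385)/5.5,165+166/5.5],.061)[:,:2];print(g2)
d=(g[1]-P);a=np.arctan2(d[1],d[0]);print("dir",a,np.arctan2(*(g[0]-P)[::-1]),np.arctan2(*(g2[0]-P)[::-1]))
E
```

```text
yaw 0.10448884043147855 red [ 0.53220933 -0.16656552] hinge [ 0.68139123 -0.1509207 ] white [0.4446181  0.04545518]
[[ 0.45190639 -0.13440936]
 [ 0.43741159 -0.1320607 ]] [0.07410843 0.08868072]
[[ 0.46167225 -0.11269095]]
dir 2.8682522978750287 2.8459669328605015 2.5251843390078688
```

Run:
```python
from h import *
P=np.array([.5228,-.156])
for a in(2.5,2.7,2.86):
  L=[[*(P+k*np.array([np.cos(a),np.sin(a)])),z] for k in(.06,.085) for z in(.054,.064)]
  for n,o,dx in(("top",(310,185),0),("scene",(290,165),385)): print(a,n,((proj(n,L)-o)*5.5+[dx,0]).round().tolist())
```

```text
2.5 top [[88.0, 211.0], [87.0, 208.0], [55.0, 255.0], [54.0, 252.0]]
2.5 scene [[670.0, 171.0], [671.0, 160.0], [718.0, 180.0], [719.0, 169.0]]
2.7 top [[110.0, 224.0], [110.0, 222.0], [87.0, 273.0], [86.0, 271.0]]
2.7 scene [[673.0, 153.0], [674.0, 142.0], [720.0, 154.0], [722.0, 143.0]]
2.86 top [[129.0, 232.0], [129.0, 229.0], [115.0, 284.0], [114.0, 282.0]]
2.86 scene [[671.0, 138.0], [672.0, 127.0], [718.0, 133.0], [719.0, 122.0]]
```

Run:
```python
from h import *
out=[]
for n,(x,y) in(("top",(310,205)),("scene",(325,170))):
    st=np.mean([cams.camera(n).astype(float) for _ in range(6)],0)[y:y+50,x:x+50,::-1]
    print(n,np.percentile(st,[1,10,30,50]))
    lo,hi=np.percentile(st,.5),np.percentile(st,40)*1.3
    out.append(np.clip((st-lo)/(hi-lo)*255,0,255).astype(np.uint8))
cv2.imwrite("pics/g2.png",cv2.resize(np.hstack(out),None,fx=8,fy=8,interpolation=2))
```

```text
top [47.33333333 56.16666667 62.16666667 65.5       ]
scene [ 0.33333333 22.5        24.16666667 25.33333333]
```

View pics/g2.png

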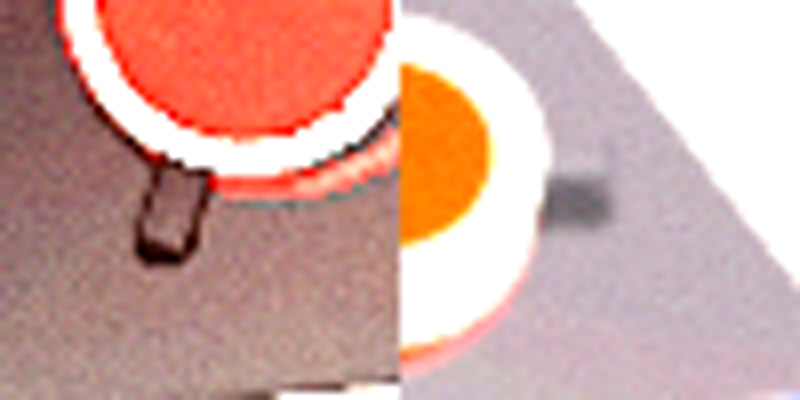

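Run:
```python
from h import *
P=np.array([.5228,-.156]);a=2.86;t=P+.074*np.array([np.cos(a),np.sin(a)]);print(t)
for z in(.15,.062):print(rel([*t,z],a-np.pi/2))
```

```text
[ 0.45171456 -0.13543644]
(array([-469.6, -582.4,   94.6]), array([ 0. ,  0. , -0.1]))
(array([-469.6, -582.4,  182.6]), array([ 0. ,  0. , -0.1]))
```

arm_command --angular '[[0, 0, -0.1], [0, 0, -0.1], [0, 0, -0.1], [0, 0, -0.1], [0, 0, -0.1], [0, 0, -0.1], [0, 0, -0.1], [0, 0, -0.1]]' --offset '[[-470, -582, 95], [-470, -582, 95], [-470, -582, 95], [-470, -582, 95], [-470, -582, 95], [-470, -582, 95], [-470, -582, 95], [-470, -582, 95]]' --hand '[70, 70, 70, 70, 70, 70, 70, 70]'

```text
time_s: 2.8
eef_pos: [0.3788, 0.1039, 0.1819]
tcp_rot: [0.14, 0.99, 0.0, 0.001]
contact_force: [0.8, 0.1, -0.5]
width: 0.697
```

Run:
```python
from h import *
print(rel([.4517,-.1354,.15],1.289),robot.get_state()["time_s"])
```

```text
(array([-136.5, -209.7,   32. ]), array([0.001, 0.002, 0.   ])) 2.8
```

arm_command --angular '[[0, 0, 0], [0, 0, 0], [0, 0, 0], [0, 0, 0], [0, 0, 0], [0, 0, 0]]' --offset '[[-136, -210, 32], [-136, -210, 32], [-136, -210, 32], [-136, -210, 32], [-136, -210, 32], [-136, -210, 32]]' --hand '[70, 70, 70, 70, 70, 70]'

```text
time_s: 3.55
eef_pos: [0.4502, -0.1337, 0.1493]
tcp_rot: [0.141, 0.99, 0.0, -0.0]
contact_force: [0.5, 0.9, -0.1]
width: 0.695
```

Run:
```python
from h import *
print(rel([.4517,-.1354,.062],1.289))
im=cams.camera("scene");print(lid(("scene",im),"red",(285,165,350,220),.073))
cv2.imwrite("pics/pre.png",cv2.resize(im[110:270,250:450,::-1],None,fx=3.5,fy=3.5,interpolation=2))
```

```text
(array([-2. , -1.3, 87.3]), array([ 0.001, -0.001, -0.001]))
(array([ 0.52634436, -0.15595943]), array([0.05367083, 0.04528382]))
```

View pics/pre.png

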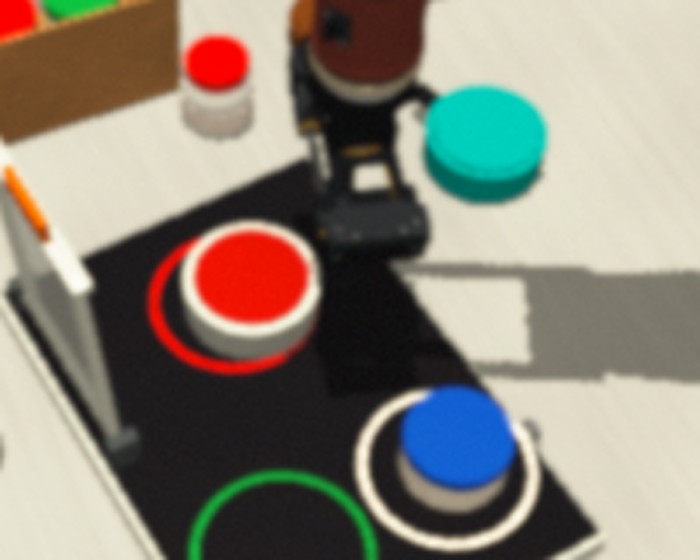

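arm_command --angular '[[0, 0, 0], [0, 0, 0], [0, 0, 0], [0, 0, 0], [0, 0, 0]]' --offset '[[0, 0, 40], [0, 0, 70], [0, 0, 88], [0, 0, 88], [0, 0, 88]]' --hand '[70, 70, 70, 70, 70]'

```text
time_s: 4.22
eef_pos: [0.4512, -0.1332, 0.0626]
tcp_rot: [0.14, 0.99, -0.0, 0.001]
contact_force: [0.7, 0.3, -0.6]
width: 0.699
```

arm_command --angular '[[0, 0, 0], [0, 0, 0], [0, 0, 0], [0, 0, 0], [0, 0, 0], [0, 0, 0]]' --offset '[[0, 0, 0], [0, 0, 0], [0, 0, 0], [0, 0, 0], [0, 0, 0], [0, 0, 0]]' --hand '[45, 30, 24, 18, 12, 10]' --newtons 8

```text
time_s: 4.97
eef_pos: [0.4505, -0.1337, 0.0615]
tcp_rot: [0.141, 0.99, 0.0, -0.0]
contact_force: [0.2, 0.6, 1.7]
width: 0.212
```

Run:
```python
from h import *
s=robot.get_state();print(s["eef_pos"],s["contact_force"],s["width"],s["time_s"])
for n,pb in(("top",(310,170,365,240)),("scene",(285,165,350,220))):print(n,lid(n,"red",pb,.073))
```

```text
[ 0.45046321 -0.13372549  0.06154151] [0.17077877 0.6068533  1.68678441] 0.2116370903685425 4.975
top (array([ 0.55728713, -0.17171994]), array([0.01164945, 0.0204344 ]))
scene (array([ 0.52575252, -0.15591461]), array([0.05423142, 0.04508471]))
```

Run:
```python
from h import *
s=robot.get_state();print(rel(s["eef_pos"]+[.071,.2171,0]))
```

```text
(array([ -7.8, 228.3,   0. ]), None)
```

arm_command --angular '[[0, 0, 0], [0, 0, 0]]' --offset '[[0, 0, 0], [0, 0, 0]]' --hand '[10, 10]' --newtons 35

```text
time_s: 5.32
eef_pos: [0.4505, -0.134, 0.0615]
tcp_rot: [0.14, 0.99, -0.0, -0.0]
contact_force: [-1.3, -2.1, 0.8]
width: 0.198
```

arm_command --angular '[[0, 0, 0], [0, 0, 0], [0, 0, 0], [0, 0, 0], [0, 0, 0], [0, 0, 0], [0, 0, 0], [0, 0, 0]]' --offset '[[0, 5, 0], [-0.5, 15, 0], [-1, 27, 0], [-1.5, 40, 0], [-2, 55, 0], [-2.5, 70, 0], [-3, 85, 0], [-3.4, 100, 0]]' --hand '[10, 10, 10, 10, 10, 10, 10, 10]'

```text
time_s: 6.32
eef_pos: [0.4819, -0.0376, 0.0615]
tcp_rot: [0.14, 0.99, 0.0, -0.0]
contact_force: [-0.9, -3.0, -0.1]
width: 0.199
```

Run:
```python
from h import *
s=robot.get_state();print(s["eef_pos"],s["contact_force"],s["width"])
for n in("top","scene"):
    im=cams.camera(n);m=mask(im,"red").astype(np.uint8)
    uv=proj(n,[.557,-.05,.073])[0].astype(int);print(n,uv,lid((n,im),"red",(uv[0]-32,uv[1]-28,uv[0]+32,uv[1]+28),.073))
```

```text
[ 0.48185648 -0.03758158  0.06153064] [-0.85662672 -3.00590037 -0.09330034] 0.19864140303978864
top [297 190] (array([ 0.55108435, -0.0952167 ]), array([0.03070978, 0.01135467]))
scene [326 221] (array([ 0.55542939, -0.05600908]), array([0.04664578, 0.04600589]))
```

arm_command --angular '[[0, 0, 0], [0, 0, 0], [0, 0, 0], [0, 0, 0], [0, 0, 0], [0, 0, 0], [0, 0, 0], [0, 0, 0]]' --offset '[[-0.5, 14, 0], [-1, 30, 0], [-1.7, 48, 0], [-2.4, 66, 0], [-3, 84, 0], [-3.6, 100, 0], [-4, 110, 0], [-4, 116, 0]]' --hand '[10, 10, 10, 10, 10, 10, 10, 10]'

```text
time_s: 7.42
eef_pos: [0.5179, 0.0722, 0.0616]
tcp_rot: [0.14, 0.99, -0.0, -0.0]
contact_force: [-0.5, -3.3, 1.1]
width: 0.201
```

arm_command --angular '[[0, 0, 0], [0, 0, 0], [0, 0, 0]]' --offset '[[0, 4, 0], [0, 4, 0], [0, 4, 0]]' --hand '[10, 10, 10]'

```text
time_s: 7.8
eef_pos: [0.5188, 0.0757, 0.0616]
tcp_rot: [0.141, 0.99, 0.0, 0.0]
contact_force: [-0.3, 0.2, 0.2]
width: 0.201
```

```bash
cat >> h.py <<'E'
def chk(P=(.594,.061)):
    s=robot.get_state();print(s["eef_pos"],s["contact_force"],s["width"],s["time_s"])
    for n in("top","scene"):
        im=cams.camera(n);uv=proj(n,[*P,.073])[0].astype(int);c,r=lid((n,im),"red",(uv[0]-35,uv[1]-32,uv[0]+35,uv[1]+32),.073)
        print(n,c.round(4),r.round(4),"err mm",((np.array([.5938,.0611])-c)*1000).round(1))
        uv=proj(n,[.442,.045,.076])[0].astype(int);print("  blue",lid((n,im),"blue",(uv[0]-25,uv[1]-25,uv[0]+25,uv[1]+25),.076)[0].round(4))
E
python3 -c "
from h import *
chk()"
```

```text
[0.5188465  0.07567413 0.0615521 ] [-0.32806549  0.199879    0.19342655] 0.2009837516010419 7.8
top [0.5987 0.0427] [0.0409 0.0376] err mm [-4.9 18.4]
  blue [0.4375 0.0451]
scene [0.5916 0.0549] [0.047  0.0458] err mm [2.2 6.2]
  blue [0.4324 0.0577]
```

arm_command --angular '[[0, 0, 0], [0, 0, 0], [0, 0, 0], [0, 0, 0]]' --offset '[[0, 3, 0], [0, 6.5, 0], [0, 6.5, 0], [0, 6.5, 0]]' --hand '[10, 10, 10, 10]'

```text
time_s: 8.4
eef_pos: [0.5207, 0.082, 0.0615]
tcp_rot: [0.14, 0.99, 0.0, 0.0]
contact_force: [0.1, -1.4, -0.3]
width: 0.198
```

```bash
python3 -c "
from h import *
chk()"
```

```text
[0.52071814 0.08196083 0.06154509] [ 0.1331076  -1.37161402 -0.2513574 ] 0.1984895236692417 8.4
top [0.6002 0.0493] [0.0412 0.0385] err mm [-6.4 11.8]
  blue [0.4386 0.0453]
scene [0.593 0.061] [0.0467 0.046 ] err mm [0.8 0.1]
  blue [0.4318 0.0597]
```

arm_command --angular '[[0, 0, 0], [0, 0, 0], [0, 0, 0], [0, 0, 0], [0, 0, 0], [0, 0, 0], [0, 0, 0], [0, 0, 0]]' --offset '[[0, 0, 0], [0, 0, 0], [0, 0, 0], [0, 0, -10], [0, 0, -40], [0, 0, -90], [0, 0, -150], [0, 0, -180]]' --hand '[26, 36, 40, 40, 40, 40, 40, 40]'

```text
time_s: 9.5
eef_pos: [0.5221, 0.0818, 0.2465]
tcp_rot: [0.14, 0.99, 0.0, 0.003]
contact_force: [0.7, -0.4, -0.3]
width: 0.403
```

```bash
python3 -c "
from h import *
chk()
t=cams.camera('scene');u=cams.camera('top')
cv2.imwrite('pics/rel.png',np.hstack([cv2.resize(t[130:330,200:440],None,fx=1.66,fy=2),cv2.resize(u[90:290,200:400],None,fx=2,fy=2)])[:,:,::-1])
for n in('top','scene'): print([(round(d['conf'],2),(np.array(d['position'])*[400,640])[::-1].round(1)) for d in nets.tip_of('cover_tab',n)[:2]])
"
```

```text
[0.52212066 0.08182231 0.24651881] [ 0.74921572 -0.3586386  -0.32739821] 0.4026429633931679 9.5
top [0.6136 0.0484] [0.0322 0.0447] err mm [-19.8  12.7]
  blue [0.4409 0.0449]
scene [0.594  0.0608] [0.0456 0.046 ] err mm [-0.2  0.3]
  blue [0.4501 0.0801]
[(0.74, array([336.3, 104.1]))]
[(0.69, array([259.6, 170.8]))]
```

View pics/rel.png

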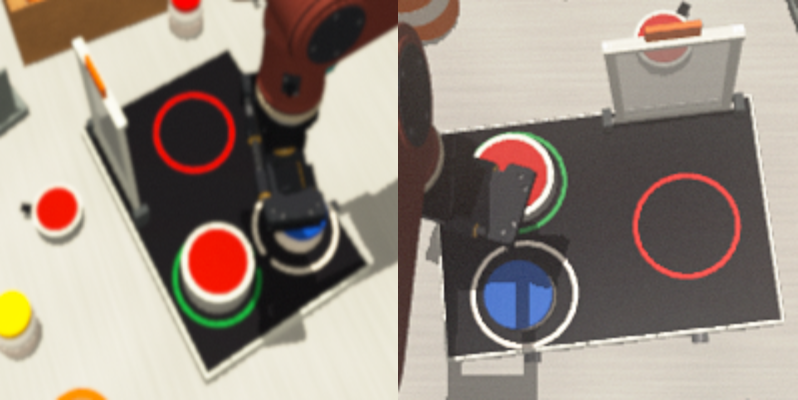

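```bash
cat >> h.py <<'E'
H=np.array([.6814,-.1509,.044]);U=np.array([np.cos(.1045),np.sin(.1045),0]);V=np.array([-U[1],U[0],0]);Z=np.array([0,0,1.])
def tabpos(th,r=.221,off=0.): return H+U*(-r*np.cos(th)+off*np.sin(th))+Z*(r*np.sin(th)+off*np.cos(th))
def tcp(th,r=.195,w=.010,back=0.,up=0.): return tabpos(th,r,.004)+U*(w+back)+Z*(.022+up)
E
python3 -c "
from h import *
for n,uv in(('top',(336.3,104.5)),('scene',(259.3,170))):
    b=min(np.arange(1.3,1.86,.005),key=lambda t:np.hypot(*(proj(n,tabpos(t))[0]-uv)));print(n,b,proj(n,tabpos(b)).round(1),tabpos(b).round(3))
print('above',tcp(1.7,back=.04,up=.11).round(3),rel(tcp(1.7,back=.04,up=.11),1.675))
"
```

```text
top 1.6549999999999925 [[337.2 104.6]] [ 0.7   -0.149  0.264]
scene 1.6399999999999928 [[257.8 167.2]] [ 0.697 -0.149  0.264]
above [ 0.76  -0.143  0.369] (array([-293. , -148.8, -129.3]), array([-0.   , -0.002, -0.386]))
```

arm_command --angular '[[0, 0, -0.1], [0, 0, -0.25], [0, 0, -0.386], [0, 0, -0.386], [0, 0, -0.386], [0, 0, -0.386], [0, 0, -0.386], [0, 0, -0.386]]' --offset '[[0, 0, -60], [0, 0, -115], [-50, -25, -125], [-100, -50, -125], [-150, -75, -125], [-200, -100, -125], [-250, -125, -125], [-293, -149, -125]]' --hand '[0, 0, 0, 0, 0, 0, 0, 0]' --newtons 10

```text
time_s: 10.8
eef_pos: [0.7614, -0.1442, 0.3632]
tcp_rot: [-0.052, 0.999, 0.001, -0.002]
contact_force: [0.6, 0.5, 0.5]
width: 0.004
```

```bash
python3 -c "
from h import *
print(robot.get_state()['qpos'].round(2));print(rel(tcp(1.66,r=.195,back=.035,up=.11),1.675),rel(tcp(1.66,r=.195,back=.035),1.675))
chk()
"
```

```text
[-0.29  0.57  0.86  0.    1.72 -1.96]
(array([13.9,  1.7, -6.6]), array([ 0.002, -0.004, -0.   ])) (array([ 13.5,   1.5, 103.4]), array([ 0.002, -0.004, -0.   ]))
[ 0.76136195 -0.1442467   0.36317931] [0.59357792 0.45221222 0.48846145] 0.003851505280694674 10.8
top [nan nan] [nan nan] err mm [nan nan]
  blue [nan nan]
scene [0.5938 0.0608] [0.0457 0.0461] err mm [-0.   0.3]
  blue [0.4427 0.0465]h.py:29: RuntimeWarning: Mean of empty slice.
  return P[:,:2].mean(0),2*P[:,:2].std(0)
  ret = um.true_divide(
  ret = _var(a, axis=axis, dtype=dtype, out=out, ddof=ddof,
  arrmean = um.true_divide(arrmean, div, out=arrmean,
  ret = um.true_divide(
```

arm_command --angular '[[0, 0, 0], [0, 0, 0], [0, 0, 0], [0, 0, 0]]' --offset '[[3, 1, 40], [6, 1, 80], [10, 1, 103], [10, 1, 103]]' --hand '[0, 0, 0, 0]'

```text
time_s: 11.4
eef_pos: [0.7482, -0.1418, 0.2587]
tcp_rot: [-0.052, 0.999, 0.001, -0.004]
contact_force: [-0.1, 0.7, -0.1]
width: 0.007
```

```bash
python3 -c "
from h import *
for t in(1.66,1.5,1.35,1.2,1.05,.9,.75,.6,.45,.3,.2,.1,0,-.02):print(t,rel(tcp(t),1.675))
im=cams.camera('scene');print(robot.get_state()['contact_force'])
cv2.imwrite('pics/beh.png',cv2.resize(im[100:300,200:440,::-1],None,fx=2.5,fy=2.5))
"
```

```text
1.66 (array([36.1, -2. , -0.9]), array([ 0.003, -0.008,  0.   ]))
1.5 (array([67.2, -2. , -1.6]), array([ 0.003, -0.008,  0.   ]))
1.35 (array([96.2, -2. ,  2.2]), array([ 0.003, -0.008,  0.   ]))
1.2 (array([124.3,  -2.1,  10.4]), array([ 0.003, -0.008,  0.   ]))
1.05 (array([150.8,  -2.1,  22.7]), array([ 0.003, -0.008,  0.   ]))
0.9 (array([175.2,  -2.2,  38.8]), array([ 0.003, -0.008,  0.   ]))
0.75 (array([196.9,  -2.2,  58.3]), array([ 0.003, -0.008,  0.   ]))
0.6 (array([215.5,  -2.3,  80.9]), array([ 0.003, -0.008,  0.   ]))
0.45 (array([230.5,  -2.4, 106. ]), array([ 0.003, -0.008,  0.   ]))
0.3 (array([241.5,  -2.5, 133. ]), array([ 0.003, -0.008,  0.   ]))
0.2 (array([246.6,  -2.5, 151.9]), array([ 0.003, -0.008,  0.   ]))
0.1 (array([249.8,  -2.6, 171.1]), array([ 0.003, -0.008,  0.   ]))
0 (array([251. ,  -2.7, 190.6]), array([ 0.003, -0.008,  0.   ]))
-0.02 (array([251. ,  -2.7, 194.5]), array([ 0.003, -0.008,  0.   ]))
[ 0.0380416  -0.25554202  1.3928469 ]
```

View pics/beh.png

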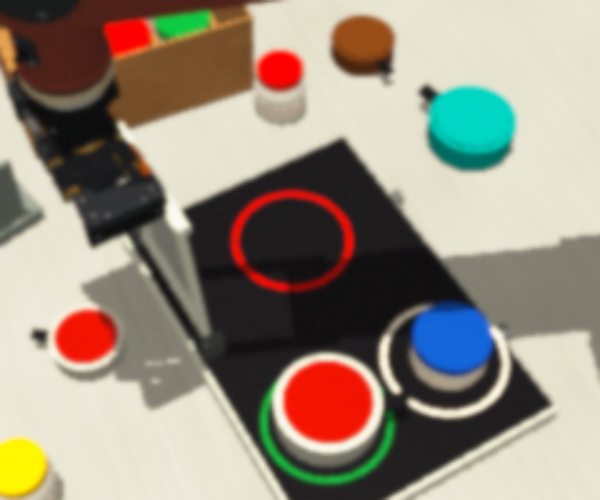

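arm_command --angular '[[0, 0, 0], [0, 0, 0], [0, 0, 0], [0, 0, 0], [0, 0, 0], [0, 0, 0], [0, 0, 0], [0, 0, 0]]' --offset '[[12, 0, -1], [24, 0, -1], [36, 0, -1], [52, 0, -1], [67, 0, -1], [82, 0, 0], [96, 0, 2], [110, 0, 6]]' --hand '[0, 0, 0, 0, 0, 0, 0, 0]'

```text
time_s: 12.45
eef_pos: [0.6423, -0.1545, 0.2605]
tcp_rot: [-0.052, 0.999, -0.001, 0.003]
contact_force: [2.1, 0.4, 1.5]
width: 0.009
```

```bash
python3 -c "
from h import *
print(robot.get_state()['contact_force'])
for t in(1.2,1.05,.9,.75,.6,.45,.3,.2,.1,0,-.02):print(t,rel(tcp(t))[0])
"
```

```text
[2.10607647 0.37988828 1.46182879]
1.2 [17.7 -0.5 11.2]
1.05 [44.4 -0.4 23.1]
0.9 [69.  -0.4 38.9]
0.75 [90.9 -0.4 58.2]
0.6 [109.8  -0.3  80.5]
0.45 [125.1  -0.3 105.5]
0.3 [136.5  -0.2 132.4]
0.2 [141.8  -0.2 151.1]
0.1 [ 1.452e+02 -1.000e-01  1.703e+02]
0 [ 1.466e+02 -1.000e-01  1.898e+02]
-0.02 [ 1.467e+02 -1.000e-01  1.937e+02]
```

arm_command --angular '[[0, 0, 0], [0, 0, 0], [0, 0, 0], [0, 0, 0], [0, 0, 0], [0, 0, 0], [0, 0, 0], [0, 0, 0]]' --offset '[[14, 0, 7], [27, 0, 13], [41, 0, 20], [54, 0, 27], [66, 0, 36], [77, 0, 45], [88, 0, 55], [98, 0, 66]]' --hand '[0, 0, 0, 0, 0, 0, 0, 0]'

```text
time_s: 13.45
eef_pos: [0.5433, -0.1648, 0.1914]
tcp_rot: [-0.052, 0.999, -0.0, 0.0]
contact_force: [0.6, -1.6, 1.5]
width: 0.003
```

```bash
python3 -c "
from h import *
print(robot.get_state()['contact_force'])
for t in(.75,.6,.45,.3,.2,.1,0,-.02):print(t,rel(tcp(t))[0])
"
```

```text
[ 0.58704492 -1.62230736  1.52177383]
0.75 [ -8.8  -0.6 -10.4]
0.6 [ 9.9 -0.6 12. ]
0.45 [25.1 -0.6 37. ]
0.3 [36.4 -0.6 63.9]
0.2 [41.6 -0.6 82.7]
0.1 [ 45.   -0.6 101.9]
0 [ 46.3  -0.6 121.4]
-0.02 [ 46.4  -0.6 125.3]
```

arm_command --angular '[[0, 0, 0], [0, 0, 0], [0, 0, 0], [0, 0, 0], [0, 0, 0], [0, 0, 0], [0, 0, 0], [0, 0, 0]]' --offset '[[8, 0, 11], [16, 0, 23], [24, 0, 36], [30, 0, 50], [35, 0, 64], [39, 0, 78], [42, 0, 92], [44, 0, 104]]' --hand '[0, 0, 0, 0, 0, 0, 0, 0]'

```text
time_s: 14.45
eef_pos: [0.4998, -0.1691, 0.0865]
tcp_rot: [-0.052, 0.999, 0.0, 0.0]
contact_force: [1.1, -0.2, -0.1]
width: 0.006
```

arm_command --angular '[[0, 0, 0], [0, 0, 0], [0, 0, 0], [0, 0, 0]]' --offset '[[0, 0, 4], [0, 0, 8], [0, 0, 12], [0, 0, 12]]' --hand '[0, 0, 0, 0]'

```text
time_s: 14.95
eef_pos: [0.5, -0.1691, 0.0754]
tcp_rot: [-0.052, 0.999, 0.0, 0.0]
contact_force: [-0.1, -0.4, -0.6]
width: 0.002
```

```bash
python3 -c "
from h import *
print(robot.get_state()['contact_force'])
for t in(.1,0,-.02):print(t,rel(tcp(t))[0])
"
```

```text
[-0.13663806 -0.36650532 -0.64693166]
0.1 [  1.3  -0.8 -14. ]
0 [ 2.7 -0.8  5.4]
-0.02 [ 2.7 -0.8  9.3]
```

arm_command --angular '[[0, 0, 0], [0, 0, 0], [0, 0, 0]]' --offset '[[0, 0, 3], [0, 0, 6], [0, 0, 6]]' --hand '[0, 0, 0]'

```text
time_s: 15.32
eef_pos: [0.4998, -0.169, 0.0693]
tcp_rot: [-0.052, 0.999, 0.0, -0.0]
contact_force: [0.3, 0.6, -0.0]
width: 0.005
```

```bash
python3 -c "
from h import *
print(robot.get_state()['contact_force'])
print(rel(tcp(0))[0])
im=cams.camera('scene')
cv2.imwrite('pics/shut.png',cv2.resize(im[100:300,200:440,::-1],None,fx=2.5,fy=2.5))
"
```

```text
[ 0.26945451  0.57403925 -0.00437948]
[ 2.5 -0.9 -0.7]
```

View pics/shut.png

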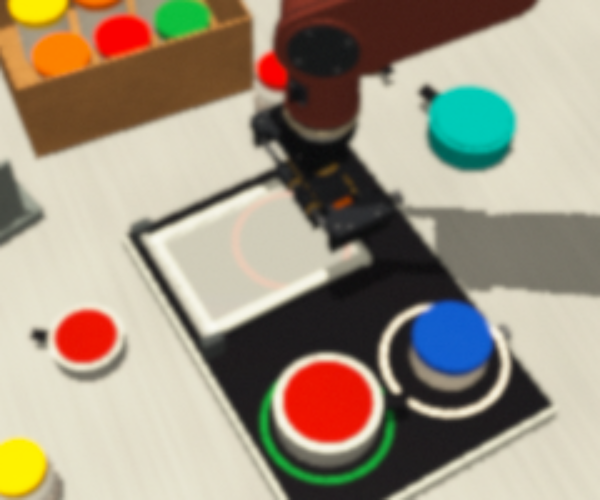

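arm_command --angular '[[0, 0, 0], [0, 0, 0], [0, 0, 0]]' --offset '[[0, 0, 1], [0, 0, 2], [0, 0, 2]]' --hand '[0, 0, 0]'

```text
time_s: 15.75
eef_pos: [0.5, -0.1691, 0.0688]
tcp_rot: [-0.052, 0.999, 0.0, -0.0]
contact_force: [-4.8, 2.0, 10.8]
width: 0.003
```

Contact is firm at 10.8 N and the tip is at z≈0.047, so the cover is on its stop. I'll back off and check.

arm_command --angular '[[0, 0, 0], [0, 0, 0], [0, 0, 0], [0, 0, 0], [0, 0, 0], [0, 0, 0], [0, 0, 0], [0, 0, 0]]' --offset '[[0, 0, -20], [0, 0, -70], [0, 0, -130], [20, 0, -190], [60, 0, -230], [110, 0, -240], [110, 0, -240], [110, 0, -240]]' --hand '[0, 0, 0, 0, 0, 0, 0, 0]'

```text
time_s: 16.75
eef_pos: [0.3907, -0.1806, 0.3076]
tcp_rot: [-0.052, 0.999, -0.0, 0.0]
contact_force: [-0.5, 0.3, -0.4]
width: 0.008
```

```bash
python3 -W ignore -c "
from h import *
chk()
for n in('top','scene'):
  im=cams.camera(n)
  print(n,[(round(d['conf'],2),(np.array(d['position'])*[400,640])[::-1].round(1)) for d in nets.tip_of('cover_tab',n)[:2]],[ (t,proj(n,tabpos(t))[0].round(1)) for t in(0,.06,.12)])
  uv=proj(n,[.47,-.28,.075])[0];print('tub',[(round(d['conf'],2),(np.array(d['bbox'])*[640,400,640,400]).round()) for d in nets.search_frame('tub_a',n)[:2]])
a=cams.camera('scene');b=cams.camera('top')
cv2.imwrite('pics/end.png',np.hstack([cv2.resize(a[110:310,220:420],None,fx=2,fy=2),cv2.resize(b[90:290,200:400],None,fx=2,fy=2)])[:,:,::-1])
"
```

```text
[ 0.3907402  -0.18060791  0.30755664] [-0.48468364  0.34806904 -0.37305746] 0.007519773425183578 16.75
top [0.5922 0.0594] [0.0471 0.0467] err mm [1.6 1.7]
  blue [0.4396 0.0442]
scene [0.5937 0.0607] [0.0457 0.0464] err mm [0.1 0.4]
  blue [0.4425 0.0459]
top [] [(0, array([347.1, 228.9])), (0.06, array([347.3, 228.1])), (0.12, array([347.4, 227. ]))]
tub []
scene [(0.8, array([338.3, 186. ]))] [(0, array([337.8, 182.9])), (0.06, array([337.9, 180.2])), (0.12, array([337.8, 177.7]))]
tub [(0.56, array([303., 118., 324., 153.]))]
```

View pics/end.png

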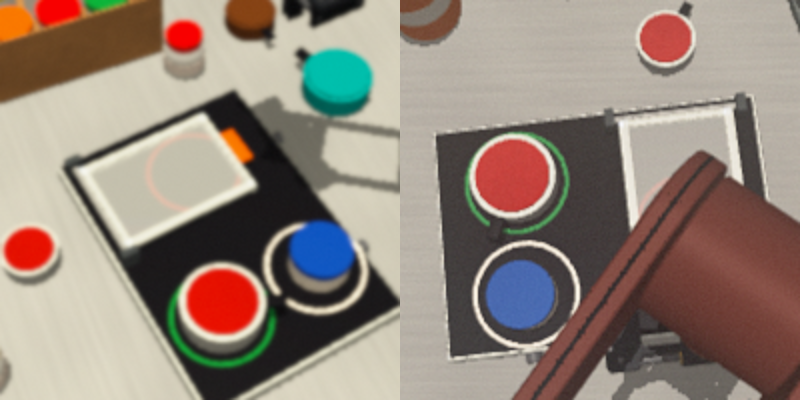

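All checks look right: the cover is flat, the pan is centred, and the pot and tub haven't moved.

```bash
python3 -c "
from workcell import robot
print(robot.close_job())"
```

```text
the job is handed in; nothing more can be done
None
```

I slid the red-lidded pan by its stub grip onto the green ring and folded the clear cover down flat over the red place. The job is handed in at about 17 s on the robot's clock, but the system reports no verdict.

My last checks showed:
- **Pan:** its centre was 0.4 mm (scene camera) and about 2.3 mm (top camera) from the green ring's centre. I had no direct reading of tilt or lift. The tool height held steady throughout the slide, and the pan looked upright.
- **Cover:** it met a firm stop at 10.8 N with the fingertip at the closed height. Afterwards the tab appeared about 3 px from where I predicted it for flat, on the closed side.
- **Blue-lidded pot:** its measured position matched the start to within 1 mm in both cameras.
- **Red-capped tub:** it was in the same place in the scene camera, give or take 3 px. The arm hid it from the top camera, so that view could not confirm it.
- **Arm:** it was clear of everything, with contact force near zero.

The cameras disagreed once: before the grasp they gave different directions for the stub grip, because its top face blended into the black plate in the scene view. I used the top camera's direction, and the grasp held.

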